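Lay out the home-office network corner ready for cabling

ROBOT

A 6-joint arm with a two-finger parallel gripper is mounted at the origin on the work surface. World frame = base frame: x ahead of the robot, y to its left, z up, the work surface at z = 0. Lengths are in m, angles in degrees, forces in N, time in s.
With the tool pointing down it reaches from about 0.4 to 0.825 m from the base axis. Payload 7 kg.
Tool frame: the origin (TCP) lies at the very end of the fingers, on their centre line; the grasp point (between the pads) lies 19 mm behind it (r.grip_depth is the distance from the TCP to the grasp point, in m); z points along the fingers, y is the line along which they close (so a half turn about z gives the same grasp; the last joint's range is limited). The gripper opens to 88 mm and grips with 3 to 60 N. Pads are 19 mm wide; open, the fingers measure 130 mm over their backs; the gripper's body (78 mm by 193 mm) begins 47 mm behind the grasp point.
Start: joints at [93.512, 20.546, 0.682, 0, -70.136, -16.507], TCP at [0.152, 0.658, 0.227] pointing down, gripper open.
Joint ranges: [-176.03, 176.03], [-82.01, 121.73], [-58.28, 71.71], [-173.87, 95.51], [-174.79, -0.11], [-173.66, 173.66]. Speed limits (degrees/s): [136.94, 136.94, 172.46, 180, 180, 180].

INTERFACE

Orientations are given as [roll, pitch, yaw] about the fixed x, y, z axes, in that order (R = Rz(yaw) Ry(pitch) Rx(roll)).
In Python, from plant import r gives the robot as it stands.
- The arm moves only by the tool play_rows, never from a script. Its argument "rows" is a list that holds one entry, the list of rows, each a list of 5 numbers: the closure, from 0 (fully open) to 1 (shut), then the shift along the tool's x, y, z each as a share of 0.5 m, from -1 to 1, then the turn about the tool's z as a share of 1.5 rad, from -1 to 1. A call has exactly 8 rows; each row is the pose to reach, as a shift and turn from the pose commanded when the call began, along the tool's axes at that moment; what a row does not reach only later rows make up. A row lasts 1/12 s, in which the tool goes at most 41.7 mm and 7.16 degrees, less where a joint would pass 70% of its speed; a pose out of reach is approached as far as the arm can. A call with a number of a shift or a turn outside -1 to 1 is refused whole. A call with a gripper value outside its range is refused whole. The fingers move at their own pace and stop on an object; "squeeze" is the grip in N (left out, the last holds). Time passes only in rows, so rows that repeat a pose let the fingers close, or fill a call up. It gives the time, the measured TCP pose, the force, the opening and the grip force at its end, in the units of the state.
- r.get_state(): the state, without advancing time (a new reading comes with each control period).
- r.capture(name): name is "side" or "top"; returns the picture (480x640x3 uint8, red, green, blue); there is no depth.
- r.camera_info(name): a dict with "fovy" (degrees; the focal length in pixels is half the picture's height over the tangent of half this angle, whatever the lens; pixels are square), "cx", "cy" (the principal point, pixels), "pose" (4x4, takes a point from camera to world coordinates). Camera axes: x right, y down, z forward; pixel columns grow to the right and rows downward; lengths in m; the calibration is good to about 2 mm. A picture is of the moment at which its call begins. camera_info takes no time and is no camera call.
- r.close_job(): hands the job in; it is judged then, once.
The state is a dict: "time_s": time; "joints": joint angles; "qd": joint speeds; "joint_torque": joint torques, N m; "tcp_pos": TCP position; "eef_rot": TCP orientation; "contact_force": force on the tool from outside, world axes, zero at the start; "moment": the same for the moment, N m; "gripper_width": finger opening in m; "gripper_force": force on a finger pad.
Only numpy, scipy, OpenCV 4.12 (cv2) and the standard library are available. Lean on these libraries where they do the work, as an engineer would, in place of code of your own. Each camera call takes 0.05 s, during which the arm holds its last target. There are 200 camera calls.

TASK

Lay out the network gear around the black router, whose sockets face you, ready for cabling: set the white fibre modem beside it on the side where the fibre outlet is and the dark grey mini server on its other side, between the router and the round cable grommet, each centred on the router's side with 3 cm of air to it, and put the orange drive on top of the server, centred and lying the same way. Set the blue switch in front of the router's socket side, centred on the router, leaving 5 cm for the patch leads. Stand everything flat and squared up with the router, long sides facing you, and leave the mug, pen pot and stapler where they are.

Things in the scene. Friction and masses are not known exactly. Their poses are not given: they have to be found in the camera images.
- router: Black wireless router fixed to the desk, 130 deep (x) x 200 wide (y) x 34 mm high: sides at y = +-100, socket face at x = -65 mm. Sockets (one blue, four yellow) face -x, towards the robot; centre the switch on the router's width. Three upright antennas 14 mm wide reach 169 mm above the desk, at x = -61, y = +-83 and x = 62, y = 0 mm. Origin at the centre of its underside, z up.
- outlet: White square fibre outlet box with a green socket, fixed to the desk, 80 x 80 x 23 mm; green socket sticks out 13 mm towards its -x. It lies to the left or to the right of the router, its centre 290 to 312 mm from the router's centre. Origin at the centre of its underside.
- grommet: Dark round cable grommet in the desk top, 68 mm across, 7 mm high, fixed. It lies on the router's other side from the outlet, its centre 290 to 312 mm from the router's centre. Origin at the centre of its underside.
- modem: White fibre modem with grey vent slots, loose, 64 deep (x) x 92 wide (y) x 28 mm high, about 0.18 kg. Origin at the centre of its underside; x runs from its socket side to its back (depth), y along its width, z up.
- switch: Blue five-port network switch, loose, 64 deep (x) x 100 wide (y) x 25 mm high, about 0.25 kg. Origin at the centre of its underside; x runs from its socket side to its back (depth), y along its width, z up.
- server: Dark grey ribbed mini server, loose, 64 deep (x) x 104 wide (y) x 40 mm high with a flat top, about 0.42 kg. Origin at the centre of its underside; x runs from its socket side to its back (depth), y along its width, z up.
- drive: Orange rugged portable drive with a silver panel on top, loose, 52 deep (x) x 96 wide (y) x 14 mm thick, lying flat, about 0.10 kg. Origin at the centre of its underside; x across its narrow way, y along its length, z up.
- mug: Blue mug, a bystander, 82 mm across, 95 mm high, handle towards its +y. Origin at the centre of its underside.
- penpot: Cream pen pot with pencils, a bystander, 76 mm across, 100 mm high, pencils up to 170 mm. Origin at the centre of its underside.
- stapler: Red stapler, a bystander, 130 x 34 x 46 mm, lying along its x. Origin at the centre of its underside.
Mind the look-alikes: they are no part of the job. Of the things that look like the server, the larger one is meant. Of the things shaped like the switch, the blue one is meant.

How it is judged:
By the outcome, as a careful person would: the job done as asked, in the order asked, and still so for the second after the job is handed in, with the robot touching nothing.
It also fails if it takes over 115 s, if anything falls off the work surface, if the arm or the gripper's body presses on something with over 40 N, if the wrist force passes 120 N, or if a joint passes its speed limit or range.

## Working session

There is one attempt and no reset: what is moved stays moved. The work goes in short steps, Python scripts to look and compute and a tool call to move; the robot and the scene stay as the last step left them, time stands still between calls to the robot, and variables do not carry over. Pictures are saved under pics/ and viewed, at most 14 in all, crops included, and the job is handed in when it is done.

Besides the shell and the picture viewer there is one more tool, called after "Emit:" as name(argument=value, ...) on one line, values as JSON. play_rows: Moves the arm, as the interface text tells. Its arguments: {"type":"object","properties":{"rows":{"type":"array","items":{"type":"array","items":{"type":"array","items":{"type":"number"}}}},"squeeze":{"type":"number"}},"required":["rows"]}

```bash
ls; mkdir -p pics; python3 - <<'E'
from plant import r
import cv2,numpy as np
for n in("top","side"):
    cv2.imwrite(f"pics/{n}0.png",r.capture(n)[:,:,::-1]); i=r.camera_info(n); print(n,i["fovy"],i["cx"],i["cy"],np.round(i["pose"],3).tolist(),[k for k in i])
s=r.get_state();print(s["time_s"],s["tcp_pos"],s["eef_rot"],s["gripper_width"])
E
```

```text
pics
top 53.93966433306397 320.0627787705311 237.30266093449163 [[0.02, -0.998, 0.059, 0.456], [-1.0, -0.02, -0.009, 0.011], [0.01, -0.059, -0.998, 1.32], [0.0, 0.0, 0.0, 1.0]] ['fovy', 'cx', 'cy', 'pose']
side 56.48742236266372 323.5851314833323 240.24899039529564 [[0.737, -0.475, 0.48, -0.166], [-0.675, -0.496, 0.547, -0.769], [-0.022, -0.727, -0.686, 1.014], [0.0, 0.0, 0.0, 1.0]] ['fovy', 'cx', 'cy', 'pose']
0.1 [0.15171049 0.65730605 0.22573585] [ 1.79918312e+02 -6.15217232e-03 -1.30027386e+01] 0.08727910859793374
```

View pics/top0.png

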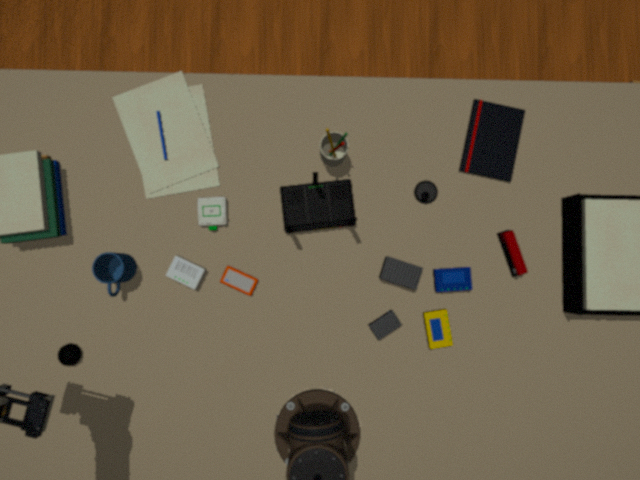

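View pics/side0.png

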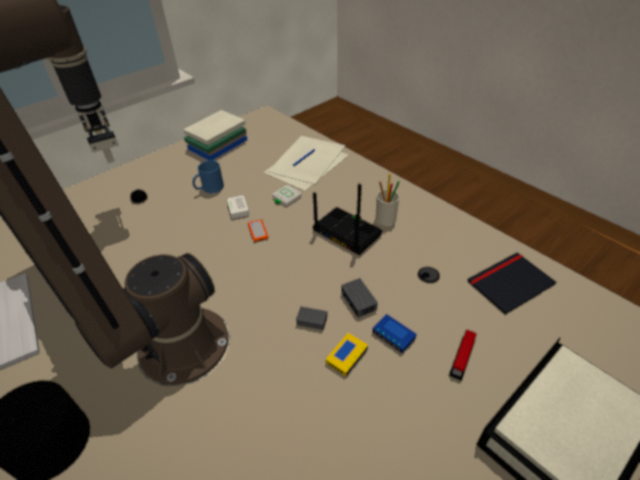

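Top: router (318,205), outlet on the left (+y) at (212,212), grommet (426,191), modem (186,272), drive (240,280), server (401,274), blue switch (453,280). The small look-alike is at (385,325), the yellow one at (438,329). Mug (115,267), pen pot (334,148) and stapler (512,253) are all clear of the targets.

```bash
python3 - <<'E'
from plant import r
import cv2,numpy as np
im=np.mean([r.capture("top").astype(float) for _ in range(4)],0)
np.save("top0.npy",im)
im=im[:,:,::-1].astype(np.uint8)
g=np.clip(255*(im/255.)**0.6,0,255).astype(np.uint8)
a=cv2.resize(g[165:315,155:270],None,fx=3.4,fy=3.4,interpolation=cv2.INTER_CUBIC)
b=cv2.resize(g[165:315,360:480],None,fx=3.4,fy=3.4,interpolation=cv2.INTER_CUBIC)
c=np.hstack([a,b])[:,:800]; print(c.shape)
cv2.imwrite("pics/lr.png",c)
cv2.imwrite("pics/router.png",cv2.resize(g[165:250,268:368],None,fx=6,fy=6,interpolation=cv2.INTER_CUBIC))
E
```

```text
(510, 799, 3)
```

View pics/lr.png

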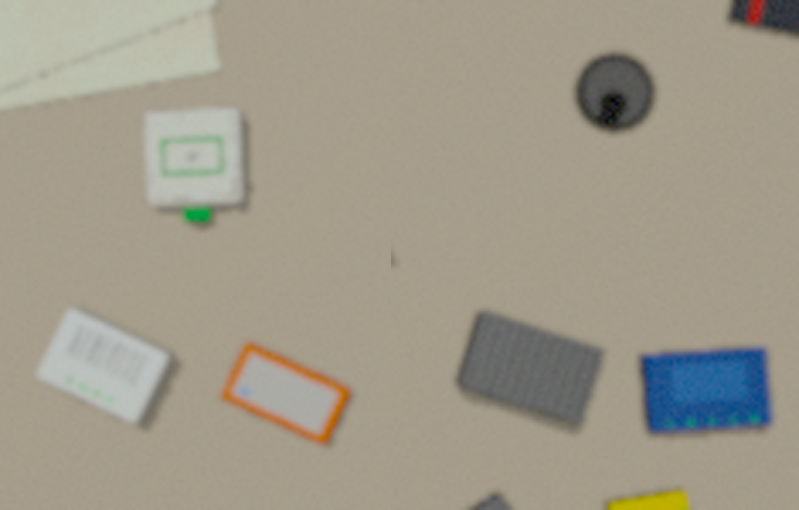

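View pics/router.png

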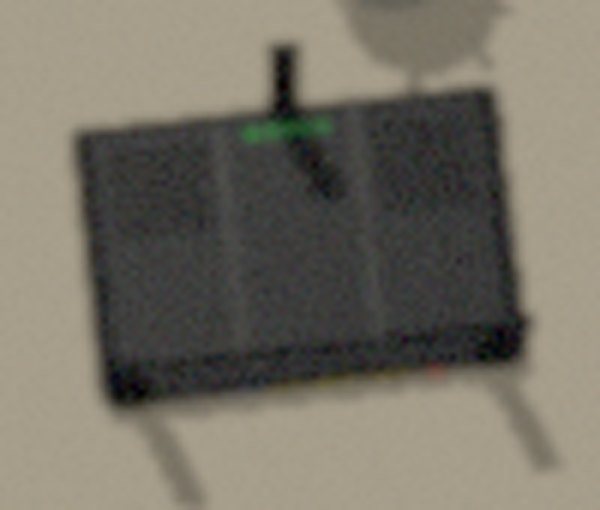

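Left: the modem is yawed about −25° and the drive likewise, and the white outlet has its green socket facing the robot. Right: ribbed server and blue switch. The router is yawed about +5°, with its front face and socket edge visible at the bottom, and its shadows are clearly lighter than its body.

```bash
cat > v.py <<'E'
import cv2,numpy as np
from plant import r
I=r.camera_info("top");P=np.array(I["pose"]);f=240/np.tan(np.radians(I["fovy"]/2));C=P[:3,3]
def cast(uv,z):
    uv=np.atleast_2d(uv);d=np.c_[(uv[:,0]-I["cx"])/f,(uv[:,1]-I["cy"])/f,np.ones(len(uv))]@P[:3,:3].T
    return (C+d*((z-C[2])/d[:,2])[:,None])[:,:2]
def pix(p):
    q=(np.array(p)-C)@P[:3,:3];return q[:2]/q[2]*f+[I["cx"],I["cy"]]
def shot(n=6): return np.mean([r.capture("top").astype(np.float32) for _ in range(n)],0)
S=8
def mask(im,box,kind):
    x0,y0,x1,y1=box;c=cv2.resize(im[y0:y1,x0:x1].astype(np.float32),None,fx=S,fy=S,interpolation=cv2.INTER_CUBIC)
    R,G,B=c[...,0],c[...,1],c[...,2]
    bg=np.median(im[y0:y1,x0:x1].reshape(-1,3),0) if kind!="router" else np.array(BG)
    m={"white":lambda:(B-B0(bg)>35),"orange":lambda:(R-B>45+ (bg[0]-bg[2])/2*0)|(B>bg[2]+20),
       "dark":lambda:(R<(bg[0]+70)/2-8),"router":lambda:(R<95),"blue":lambda:(R-B<-20)}[kind]()
    m=cv2.morphologyEx(m.astype(np.uint8),cv2.MORPH_CLOSE,np.ones((25,25)))
    m=cv2.morphologyEx(m,cv2.MORPH_OPEN,np.ones((81,81) if kind=="router" else (25,25)))
    k=max(cv2.findContours(m,cv2.RETR_EXTERNAL,cv2.CHAIN_APPROX_NONE)[0],key=cv2.contourArea)[:,0]
    return (k+.5)/S-.5+[x0,y0]
B0=lambda bg:bg[2]
BG=[165,155,135]
def box(k,dx,dy,h,z0=0):
    """contour -> (centre,yaw,size): edges towards camera lie at z0, others at top"""
    top=cast(k,z0+h);(c,s,a)=cv2.minAreaRect((top*1000).astype(np.float32))
    yaw=a if abs((a+45)%90-45)>=0 else a
    yaw=(a+45)%90-45
    if abs(yaw)>40: print("yaw?",yaw)
    low=cast(k,z0);c=np.array(c)/1000;ys=[]
    def side(yaw,refine):
        t=np.radians(yaw);ax=np.array([[np.cos(t),np.sin(t)],[-np.sin(t),np.cos(t)]]);q=(top-c)@ax.T;cam=ax@(C[:2]-c);out=[];sl=[]
        for i,d in((0,dx),(1,dy)):
            o=1-i;L=(dy,dx)[i]
            for sg in(-1,1):
                pl=low if sg*cam[i]>d/2 else top
                p=(pl-c)@ax.T
                s=(np.abs(q[:,o])<L*.36)&(sg*q[:,i]>0)
                a,b=np.polyfit(p[s,o],p[s,i],1)
                m=np.abs(p[s,i]-a*p[s,o]-b)<.002
                a,b=np.polyfit(p[s,o][m],p[s,i][m],1)
                out.append(b);sl.append((-np.degrees(np.arctan(a)) if i==0 else np.degrees(np.arctan(a)),L))
        return out,sl,ax
    for _ in range(3):
        o,sl,ax=side(yaw,1);w=np.array([l**2 for _,l in sl]);yaw+=np.dot([a for a,_ in sl],w)/w.sum()
    o,sl,ax=side(yaw,0)
    return c+ax.T@[(o[0]+o[1])/2,(o[2]+o[3])/2],yaw,((o[1]-o[0])*1000,(o[3]-o[2])*1000),[round(a,1) for a,_ in sl]
E
cat > m.py <<'E'
from v import *
im=shot()
for n,u,v in(("desk",300,300),("modem",186,272),("server",401,274),("drive",240,280),("switch",444,285),("router",300,205),("shadow",347,236),("mshadow",203,285)):
    print(n,im[v-1:v+2,u-1:u+2].mean((0,1)).round())
for n,b,kd,d in(("router",(268,170,368,245),"router",(.13,.2,.034)),("outlet",(185,188,240,228),"white",(.08,.08,.023)),("modem",(155,245,216,300),"white",(.064,.092,.028)),("drive",(210,255,270,305),"orange",(.052,.096,.014)),("server",(370,245,430,305),"dark",(.064,.104,.04)),("switch",(425,255,482,303),"blue",(.064,.1,.025))):
    try:
        c,y,s,sl=box(mask(im,b,kd),*d);print(n,c.round(4),round(y,2),np.round(s,1),sl)
    except Exception as e: print(n,e)
E
python3 m.py
```

```text
desk [125. 114.  93.]
modem [144. 148. 145.]
server [57. 58. 57.]
drive [132. 132. 126.]
switch [ 8. 39. 95.]
router [25. 24. 24.]
shadow [125. 115.  93.]
mshadow [118. 108.  87.]
router [0.6176 0.008 ] 7.96 [134.9 199.4] [np.float64(-0.0), np.float64(0.3), np.float64(-0.1), np.float64(-0.6)]
outlet [0.6019 0.3041] 3.41 [69.4 67.2] [np.float64(-0.7), np.float64(1.8), np.float64(-2.9), np.float64(1.9)]
modem [0.4299 0.3705] -24.37 [56.5 81.8] [np.float64(0.1), np.float64(-0.1), np.float64(-0.3), np.float64(0.3)]
drive [0.4099 0.2228] -23.49 [54.3 97.8] [np.float64(-0.0), np.float64(0.1), np.float64(-0.3), np.float64(-0.0)]
server [ 0.4366 -0.2216] -16.98 [ 69.3 102.1] [np.float64(0.1), np.float64(-0.2), np.float64(-0.7), np.float64(0.9)]
switch [ 0.4242 -0.3695] 4.93 [62.5 93.9] [np.float64(0.2), np.float64(-0.3), np.float64(0.2), np.float64(-0.1)]
```

```bash
python3 - <<'E'
s=open('v.py').read()
a=s.index('    m={"white"');b=s.index('    m=cv2.morph')
s=s[:a]+'''    m={"white":lambda:(B>bg[2]+26),"orange":lambda:(R-B>(bg[0]-bg[2])+22)|(B>bg[2]+17),
       "dark":lambda:R<91,"router":lambda:R<75,"blue":lambda:R<66}[kind]()
'''+s[b:]
open('v.py','w').write(s)
E
python3 m.py | tail -6; python3 - <<'E'
from v import *
im=np.load("top0.npy")
xs=[];ys=[]
for u in list(range(10,110,8))+list(range(225,460,8))+list(range(530,635,8)):
    c=im[55:100,u-2:u+3].mean(1);q=c[:,2]
    d=np.convolve(q,[1,1,1,0,-1,-1,-1][::1],'valid');k=np.argmax(abs(d));xs.append(u);ys.append(k+3+55)
p=np.polyfit(xs,ys,2);print(p,np.c_[xs,ys][::4].tolist())
E
```

```text
router [0.6183 0.0081] 7.85 [129.9 196.3] [np.float64(0.3), np.float64(0.0), np.float64(-0.3), np.float64(-0.4)]
outlet [0.6019 0.304 ] 3.65 [71.9 70. ] [np.float64(-1.0), np.float64(1.1), np.float64(-1.9), np.float64(1.7)]
modem [0.4299 0.3706] -24.38 [58.1 83.5] [np.float64(0.1), np.float64(-0.0), np.float64(-0.3), np.float64(0.2)]
drive [0.4098 0.2227] -23.4 [52.7 96.3] [np.float64(-0.1), np.float64(0.1), np.float64(-0.1), np.float64(0.2)]
server [ 0.4365 -0.2216] -17.02 [ 69.8 102.6] [np.float64(0.0), np.float64(-0.1), np.float64(-0.6), np.float64(0.9)]
switch [ 0.4234 -0.3683] 4.82 [64.  95.7] [np.float64(0.1), np.float64(-0.2), np.float64(0.0), np.float64(0.3)]
[5.04605599e-07 2.16949580e-02 6.82749298e+01] [[10, 68], [42, 69], [74, 70], [106, 71], [249, 74], [281, 74], [313, 75], [345, 76], [377, 77], [409, 77], [441, 78], [538, 80], [570, 81], [602, 82], [634, 82]]
```

```bash
python3 - <<'E'
from v import *
im=np.load("top0.npy")
o=[]
for (x0,y0) in((372,246),(424,250),(157,244),(186,182)):
    c=im[y0:y0+57,x0:x0+60,::-1];c=255*np.clip(c/170,0,1)**.7
    o.append(cv2.resize(c,(396,296),interpolation=cv2.INTER_CUBIC))
cv2.imwrite("pics/z.png",np.clip(np.vstack([np.hstack(o[:2]),np.hstack(o[2:])]),0,255))
E
```

```text
[ WARN:0@0.262] global loadsave.cpp:1063 imwrite_ Unsupported depth image for selected encoder is fallbacked to CV_8U.
```

View pics/z.png

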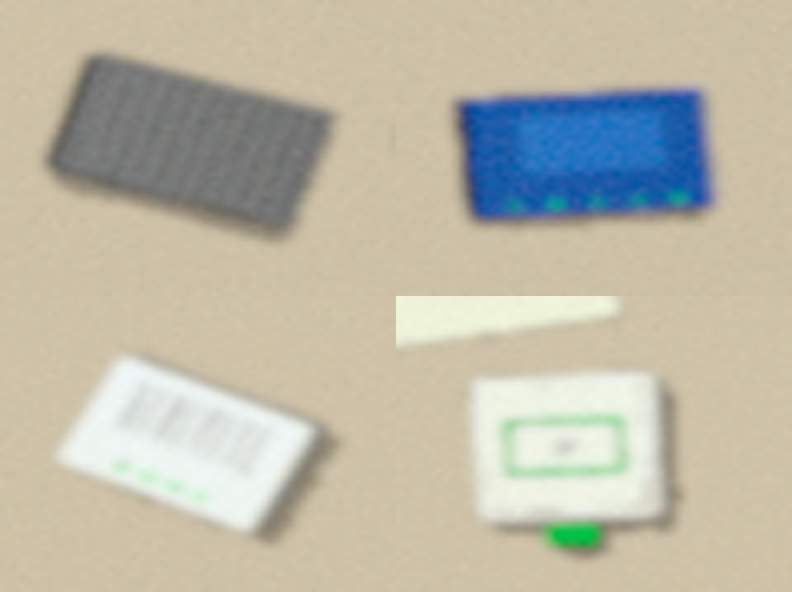

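Modem and outlet show only their bright top faces because their right sides are in shadow. The server and switch show darker inner sides. So I use the top plane for white objects, and outer edges plus known size for dark ones.

```bash
python3 - <<'E'
s=open('v.py').read()
s=s.replace('def box(k,dx,dy,h,z0=0):','def box(k,dx,dy,h,z0=0,mode=""):')
s=s.replace('if sg*cam[i]>d/2 else top','if sg*cam[i]>d/2 and mode!="top" else top')
s=s.replace("    return c+ax.T@[(o[0]","""    if mode=="outer":
        cam=ax@(C[:2]-c)
        for i,d in((0,dx),(1,dy)):
            if cam[i]>d/2: o[2*i+1]=o[2*i]+d
            if cam[i]<-d/2: o[2*i]=o[2*i+1]-d
    return c+ax.T@[(o[0]""")
s+='''
def go(x,y,z,yaw):
    s=r.get_state();p=np.array(s["tcp_pos"]);w=np.radians(s["eef_rot"][2]);d=np.array([x,y,z])-p
    T=np.array([[np.cos(w),np.sin(w),0],[np.sin(w),-np.cos(w),0],[0,0,-1]])
    t=-((yaw-s["eef_rot"][2]+180)%360-180)
    print("t",round(s["time_s"],2),"at",p.round(4),np.round(s["eef_rot"],2),"w",round(s["gripper_width"],4),"-> xyz",(T@d/.5).round(4),"turn",round(np.radians(t)/1.5,4))
'''
open('v.py','w').write(s)
m=open('m.py').read()
for n,md in(("modem","top"),("outlet","top"),("server","outer"),("switch","outer")):
    import re
    m=re.sub(r'(\("%s".*?\()([\d.,]+)\)\)'%n,lambda k:k[1]+k[2]+',0,"%s"))'%md,m,count=1) if 0 else m
m=m.replace('(.08,.08,.023)','(.08,.08,.023,0,"top")').replace('(.064,.092,.028)','(.064,.092,.028,0,"top")').replace('(.064,.104,.04)','(.064,.104,.04,0,"outer")').replace('(.064,.1,.025)','(.064,.1,.025,0,"outer")')
open('m.py','w').write(m)
E
python3 m.py | tail -6; python3 -c "
from v import *
go(.43,.37,.22,-114.4)"
```

```text
router [0.6183 0.0081] 7.79 [130.  196.3] [np.float64(0.3), np.float64(0.1), np.float64(-0.3), np.float64(-0.4)]
outlet [0.6009 0.3018] 3.63 [74.  74.4] [np.float64(-1.0), np.float64(1.5), np.float64(-2.3), np.float64(1.8)]
modem [0.4301 0.3673] -24.33 [61.1 89.3] [np.float64(0.1), np.float64(-0.1), np.float64(-0.2), np.float64(0.2)]
drive [0.4098 0.2227] -23.4 [52.6 96.3] [np.float64(-0.1), np.float64(0.2), np.float64(-0.1), np.float64(-0.1)]
server [ 0.4395 -0.2217] -17.03 [ 64. 104.] [np.float64(0.0), np.float64(-0.1), np.float64(-0.6), np.float64(0.8)]
switch [ 0.4232 -0.3661] 4.85 [ 64. 100.] [np.float64(0.1), np.float64(-0.3), np.float64(0.1), np.float64(0.3)]
t 1.2 at [0.1518 0.6577 0.2266] [180.    -0.   -12.99] w 0.0876 -> xyz [0.6716 0.4356 0.0131] turn 1.1799
```

Emit:
play_rows(rows=[[[0,0.08,0.05,0,0.08],[0,0.16,0.1,0,0.16],[0,0.24,0.15,0,0.24],[0,0.31,0.2,0,0.32],[0,0.38,0.25,0,0.4],[0,0.45,0.3,0,0.48],[0,0.52,0.35,0,0.56],[0,0.59,0.4,0,0.64]]])

```text
time_s: 1.87
tcp_pos: [0.3799, 0.4122, 0.2269]
eef_rot: [-180.0, 0.0, -68.3]
contact_force: [1.1, 0.2, 0.6]
gripper_width: 0.0877
gripper_force: 0.0
```

```bash
python3 -c "
from v import *
go(.43,.367,.12,-114.4)"
```

```text
t 1.87 at [0.3799 0.4122 0.2269] [-1.7997e+02  3.0000e-02 -6.8320e+01] w 0.0877 -> xyz [ 0.1211 -0.0598  0.2139] turn 0.5362
```

Emit:
play_rows(rows=[[[0,0.03,-0.015,0.03,0.08],[0,0.06,-0.03,0.06,0.16],[0,0.08,-0.04,0.09,0.24],[0,0.1,-0.05,0.12,0.32],[0,0.11,-0.055,0.15,0.4],[0,0.121,-0.06,0.18,0.48],[0,0.121,-0.06,0.214,0.536],[0,0.121,-0.06,0.214,0.536]]])

```text
time_s: 2.53
tcp_pos: [0.4284, 0.3671, 0.1165]
eef_rot: [179.9, -0.3, -114.4]
contact_force: [-0.3, -1.6, -0.3]
gripper_width: 0.0877
gripper_force: 0.0
```

```bash
python3 -c "
from v import *
go(.43,.367,.006,-114.35)"
```

```text
t 2.53 at [0.4284 0.3671 0.1165] [ 179.92   -0.27 -114.36] w 0.0877 -> xyz [-0.0011 -0.0031  0.2211] turn -0.0002
```

Emit:
play_rows(rows=[[[0,0,0,0.06,0],[0,0,0,0.12,0],[0,0,0,0.17,0],[0,0,0,0.2,0],[0,0,0,0.223,0],[0,0,0,0.223,0],[0,0,0,0.223,0],[1,0,0,0.223,0]]], squeeze=20)

```text
time_s: 3.2
tcp_pos: [0.4299, 0.3699, 0.0093]
eef_rot: [-180.0, 0.1, -114.0]
contact_force: [-0.5, 0.0, -0.5]
gripper_width: 0.0844
gripper_force: 0.0
```

Emit:
play_rows(rows=[[[1,0,0,0,0],[1,0,0,0,0],[1,0,0,0,0],[1,0,0,0,0],[1,0,0,0,0],[1,0,0,0,0],[1,0,0,-0.04,0],[1,0,0,-0.08,0]]])

```text
time_s: 3.87
tcp_pos: [0.4286, 0.3678, 0.0474]
eef_rot: [180.0, -0.2, -114.1]
contact_force: [0.8, -0.4, -1.3]
gripper_width: 0.064
gripper_force: 20.0
```

```bash
python3 -c "
from v import *
print(r.get_state()['gripper_force']);go(.594,.1815,.06,-82.2)
cv2.imwrite('pics/g1.png',r.capture('side')[100:330,130:460,::-1].repeat(2,0).repeat(2,1))"
```

```text
19.994363486766815
t 3.87 at [0.4286 0.3678 0.0474] [ 179.97   -0.19 -114.08] w 0.064 -> xyz [ 0.2053 -0.454  -0.0253] turn -0.3709
```

View pics/g1.png

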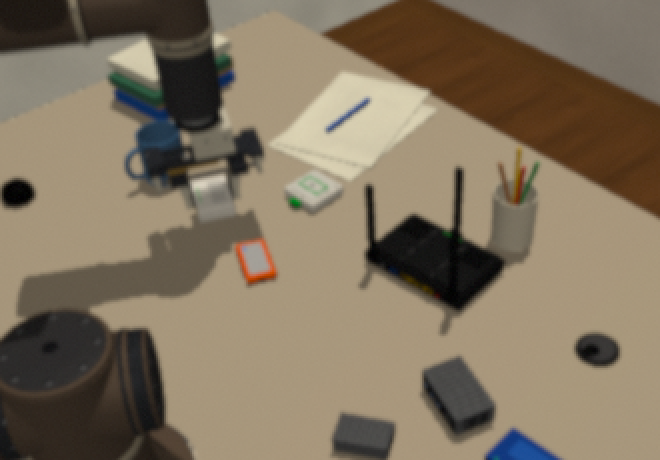

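The side view shows the modem held and lifted clear, with the path to the router's left side open.

Emit:
play_rows(rows=[[[1,0.02,-0.045,-0.03,-0.04],[1,0.05,-0.11,-0.05,-0.09],[1,0.08,-0.18,-0.05,-0.14],[1,0.115,-0.25,-0.05,-0.2],[1,0.145,-0.32,-0.05,-0.26],[1,0.175,-0.39,-0.05,-0.31],[1,0.195,-0.435,-0.05,-0.35],[1,0.204,-0.455,-0.04,-0.371]]])

```text
time_s: 4.58
tcp_pos: [0.5977, 0.1805, 0.0684]
eef_rot: [-179.9, 0.0, -82.1]
contact_force: [0.9, 0.1, -2.1]
gripper_width: 0.0637
gripper_force: 20.0
```

Emit:
play_rows(rows=[[[1,0,0,0,0],[1,0,0,0,0],[1,0,0,0,0],[1,0,0,0,0],[1,0,0,0,0],[1,0,0,0,0],[1,0,0,0,0],[1,0,0,0,0]]])

```text
time_s: 5.25
tcp_pos: [0.5954, 0.1835, 0.0682]
eef_rot: [-180.0, 0.0, -82.1]
contact_force: [0.3, 1.3, -1.4]
gripper_width: 0.0638
gripper_force: 20.0
```

```bash
python3 -c "
from v import *
go(.5944,.1825,.0095,-82.2)"
```

```text
t 5.25 at [0.5954 0.1835 0.0682] [-1.7999e+02  1.0000e-02 -8.2140e+01] w 0.0638 -> xyz [0.0018 0.0022 0.1174] turn 0.0006
```

Emit:
play_rows(rows=[[[1,0.001,0.001,0.03,0],[1,0.002,0.002,0.06,0],[1,0.002,0.002,0.09,0],[1,0.002,0.002,0.105,0],[1,0.002,0.002,0.112,0],[1,0.002,0.002,0.116,0],[1,0.002,0.002,0.119,0],[1,0.002,0.002,0.119,0]]])

```text
time_s: 5.92
tcp_pos: [0.5951, 0.1822, 0.0092]
eef_rot: [-179.9, 0.0, -82.2]
contact_force: [0.9, 1.0, -1.4]
gripper_width: 0.064
gripper_force: 20.0
```

Emit:
play_rows(rows=[[[1,0,0,0,0],[0,0,0,0,0],[0,0,0,0,0],[0,0,0,0,0],[0,0,0,-0.06,0],[0,0,0,-0.14,0],[0,0,0,-0.22,0],[0,0,0,-0.3,0]]])

```text
time_s: 6.58
tcp_pos: [0.5944, 0.1817, 0.1604]
eef_rot: [180.0, -0.0, -82.2]
contact_force: [1.3, 0.6, -0.8]
gripper_width: 0.0874
gripper_force: 0.0
```

```bash
python3 -c "
from v import *
go(.4395,-.2217,.2,-107.05)"
```

```text
t 6.58 at [0.5944 0.1817 0.1604] [ 1.7999e+02 -2.0000e-02 -8.2170e+01] w 0.0874 -> xyz [ 0.7572  0.4168 -0.0791] turn 0.2895
```

Emit:
play_rows(rows=[[[0,0,0.06,-0.04,0],[0,0,0.14,-0.08,0.03],[0,0.02,0.22,-0.1,0.06],[0,0.06,0.29,-0.1,0.1],[0,0.12,0.34,-0.1,0.14],[0,0.19,0.38,-0.1,0.18],[0,0.26,0.41,-0.1,0.22],[0,0.34,0.417,-0.1,0.26]]])

```text
time_s: 7.25
tcp_pos: [0.409, -0.0159, 0.2095]
eef_rot: [-179.9, 0.1, -104.6]
contact_force: [1.2, 0.2, -0.3]
gripper_width: 0.0875
gripper_force: 0.0
```

Emit:
play_rows(rows=[[[0,0.08,0.03,0,0.03],[0,0.16,0.06,0,0.03],[0,0.24,0.09,0,0.03],[0,0.31,0.12,0,0.03],[0,0.36,0.135,0.03,0.03],[0,0.38,0.145,0.08,0.03],[0,0.38,0.145,0.14,0.03],[0,0.38,0.145,0.18,0.03]]])

```text
time_s: 7.92
tcp_pos: [0.292, -0.1812, 0.1172]
eef_rot: [-180.0, 0.0, -107.3]
contact_force: [-1.1, -0.3, -1.6]
gripper_width: 0.0878
gripper_force: 0.0
```

```bash
cat > rel.py <<'E'
# pose of placed things in the router frame
from v import *
import sys
R0=np.array([.6183,.0081]);RY=7.8
T={"modem":((0,.176),"white",(.064,.092,.028,0,"top")),"server":((0,-.182),"dark",(.064,.104,.04)),"switch":((-.147,0),"blue",(.064,.1,.025)),"drive":((0,-.182),"orange",(.052,.096,.014,.04,"top"))}
t=np.radians(RY);A=np.array([[np.cos(t),-np.sin(t)],[np.sin(t),np.cos(t)]])
im=shot()
for n in sys.argv[1:]:
    o,kd,d=T[n];u,v=pix([*(R0+A@o),d[2]+(d[3] if len(d)>3 else 0)]).astype(int)
    for md in(["top"] if kd in("white","orange") else ["","outer"]):
        c,y,s,sl=box(mask(im,(u-30,v-24,u+31,v+25),kd),*d[:3],d[3] if len(d)>3 else 0,md)
        print(n,md,"err mm",((A.T@(c-R0)-o)*1000).round(1),"yaw",round(y-RY,2),np.round(s,1))
E
python3 rel.py modem; python3 -c "
from v import *
go(.4395,-.2217,.006,-107.05)"
```

```text
modem top err mm [ 0.1 -1.5] yaw -0.18 [61.9 89.8]
t 8.22 at [ 0.2947 -0.1805  0.12  ] [-1.7986e+02  2.0000e-02 -1.0705e+02] w 0.088 -> xyz [-0.0062 -0.301   0.228 ] turn -0.0
```

Emit:
play_rows(rows=[[[0,-0.001,-0.05,0,0],[0,-0.003,-0.12,0,0],[0,-0.006,-0.19,0,0],[0,-0.006,-0.25,0.02,0],[0,-0.006,-0.29,0.06,0],[0,-0.006,-0.301,0.1,0],[0,-0.006,-0.301,0.1,0],[0,-0.006,-0.301,0.1,0]]])

```text
time_s: 8.88
tcp_pos: [0.438, -0.2218, 0.0687]
eef_rot: [179.9, -0.0, -107.1]
contact_force: [0.3, -0.7, 0.2]
gripper_width: 0.0874
gripper_force: 0.0
```

```bash
python3 -c "
from v import *
go(.4395,-.2217,.008,-107.05)"
```

```text
t 8.88 at [ 0.438  -0.2218  0.0687] [ 1.7991e+02 -3.0000e-02 -1.0709e+02] w 0.0874 -> xyz [-0.001  -0.0028  0.1214] turn -0.0004
```

Emit:
play_rows(rows=[[[0,0,-0.002,0.04,0],[0,0,-0.002,0.08,0],[0,0,-0.002,0.11,0],[0,0,-0.002,0.118,0],[0,0,-0.002,0.118,0],[0,0,-0.002,0.118,0],[1,0,-0.002,0.118,0],[1,0,-0.002,0.118,0]]], squeeze=30)

```text
time_s: 9.55
tcp_pos: [0.44, -0.2223, 0.011]
eef_rot: [-179.9, 0.0, -107.1]
contact_force: [-0.5, 0.2, -0.4]
gripper_width: 0.0795
gripper_force: 0.0
```

Emit:
play_rows(rows=[[[1,0,0,0,0],[1,0,0,0,0],[1,0,0,0,0],[1,0,0,0,0],[1,0,0,0,0],[1,0,0,-0.04,0],[1,0,0,-0.08,0],[1,0,0,-0.12,0]]])

```text
time_s: 10.22
tcp_pos: [0.4377, -0.222, 0.0693]
eef_rot: [179.8, -0.0, -107.1]
contact_force: [-0.0, 0.2, -5.4]
gripper_width: 0.0636
gripper_force: 30.0
```

```bash
python3 -c "
from v import *
go(.643,-.1722,.07,-82.2)"
```

```text
t 10.22 at [ 0.4377 -0.222   0.0693] [ 1.7982e+02 -2.0000e-02 -1.0713e+02] w 0.0636 -> xyz [-0.2161 -0.363  -0.0014] turn -0.2901
```

Emit:
play_rows(rows=[[[1,-0.02,-0.035,0,-0.03],[1,-0.045,-0.08,0,-0.06],[1,-0.08,-0.135,0,-0.11],[1,-0.115,-0.19,0,-0.16],[1,-0.15,-0.25,0,-0.21],[1,-0.18,-0.305,0,-0.25],[1,-0.205,-0.345,0,-0.28],[1,-0.216,-0.363,0,-0.29]]])

```text
time_s: 10.88
tcp_pos: [0.6465, -0.1714, 0.0679]
eef_rot: [179.9, 0.0, -82.0]
contact_force: [-0.0, -0.4, -4.0]
gripper_width: 0.064
gripper_force: 30.0
```

Emit:
play_rows(rows=[[[1,0,0,0,0],[1,0,0,0,0],[1,0,0,0,0],[1,0,0,0,0],[1,0,0,0,0],[1,0,0,0,0],[1,0,0,0,0],[1,0,0,0,0]]])

```text
time_s: 11.55
tcp_pos: [0.6442, -0.1725, 0.0698]
eef_rot: [-180.0, -0.0, -82.2]
contact_force: [-0.8, -0.3, -5.3]
gripper_width: 0.0636
gripper_force: 30.0
```

```bash
python3 -c "
from v import *
go(.643,-.1722,.011,-82.2)"; python3 rel.py server
```

```text
t 11.55 at [ 0.6442 -0.1725  0.0698] [-179.98   -0.    -82.19] w 0.0636 -> xyz [-0.0009  0.0022  0.1177] turn 0.0001
server  err mm [  7.2 -13.6] yaw -14.48 [119.6 125.4]
server outer err mm [ 31.4 -31. ] yaw -14.48 [ 64. 104.]
```

Emit:
play_rows(rows=[[[1,0,0.001,0.03,0],[1,0,0.002,0.06,0],[1,0,0.002,0.09,0],[1,0,0.002,0.105,0],[1,0,0.002,0.112,0],[1,0,0.002,0.116,0],[1,0,0.002,0.119,0],[1,0,0.002,0.119,0]]])

```text
time_s: 12.52
tcp_pos: [0.6438, -0.1725, 0.0106]
eef_rot: [-180.0, -0.0, -82.2]
contact_force: [0.6, 0.1, -4.1]
gripper_width: 0.0642
gripper_force: 30.0
```

Emit:
play_rows(rows=[[[1,0,0,0,0],[0,0,0,0,0],[0,0,0,0,0],[0,0,0,0,0],[0,0,0,-0.06,0],[0,0,0,-0.14,0],[0,0,0,-0.22,0],[0,0,0,-0.3,0]]])

```text
time_s: 13.18
tcp_pos: [0.6432, -0.1727, 0.1624]
eef_rot: [-180.0, -0.0, -82.2]
contact_force: [1.7, -0.5, 0.2]
gripper_width: 0.0877
gripper_force: 0.0
```

Emit:
play_rows(rows=[[[0,0,0.06,-0.04,0],[0,0,0.14,-0.06,0],[0,0,0.22,-0.06,0],[0,0,0.3,-0.06,0],[0,0,0.36,-0.06,0],[0,0,0.42,-0.06,0],[0,0,0.46,-0.06,0],[0,0,0.46,-0.06,0]]])

```text
time_s: 13.85
tcp_pos: [0.4121, -0.2041, 0.1911]
eef_rot: [-179.9, 0.0, -82.2]
contact_force: [-0.7, -0.2, 0.0]
gripper_width: 0.0874
gripper_force: 0.0
```

```bash
python3 rel.py server; python3 -c "
from v import *
go(.4098,.2227,.1,-113.4)"
```

```text
server  err mm [-4.8  0.1] yaw -0.03 [ 68.8 100.3]
server outer err mm [-2.4  2. ] yaw -0.03 [ 64. 104.]
t 14.15 at [ 0.4164 -0.2038  0.1901] [-1.7999e+02 -1.0000e-02 -8.2160e+01] w 0.0878 -> xyz [-0.8468 -0.1033  0.1802] turn 0.3635
```

Emit:
play_rows(rows=[[[0,-0.08,-0.01,0,0.05],[0,-0.16,-0.02,0,0.1],[0,-0.24,-0.03,0,0.15],[0,-0.32,-0.04,0,0.2],[0,-0.4,-0.05,0,0.25],[0,-0.48,-0.06,0,0.3],[0,-0.56,-0.07,0,0.35],[0,-0.64,-0.08,0,0.3635]]])

```text
time_s: 14.82
tcp_pos: [0.4114, 0.1212, 0.1902]
eef_rot: [-180.0, 0.0, -113.6]
contact_force: [1.7, 0.3, -0.6]
gripper_width: 0.0874
gripper_force: 0.0
```

```bash
python3 -c "
from v import *
go(.4098,.2227,.06,-113.4)"
```

```text
t 14.82 at [0.4114 0.1212 0.1902] [-1.7999e+02  1.0000e-02 -1.1363e+02] w 0.0874 -> xyz [-0.1846  0.0844  0.2603] turn -0.0027
```

Emit:
play_rows(rows=[[[0,-0.05,0.025,0.06,0],[0,-0.1,0.05,0.12,0],[0,-0.15,0.07,0.18,0],[0,-0.185,0.084,0.23,-0.003],[0,-0.185,0.084,0.26,-0.003],[0,-0.185,0.084,0.26,-0.003],[0,-0.185,0.084,0.26,-0.003],[0,-0.185,0.084,0.26,-0.003]]])

```text
time_s: 15.48
tcp_pos: [0.4103, 0.2204, 0.0607]
eef_rot: [-180.0, 0.0, -113.2]
contact_force: [1.1, 0.4, 0.2]
gripper_width: 0.0877
gripper_force: 0.0
```

```bash
python3 -c "
from v import *
go(.4098,.2227,.004,-113.4)"
```

```text
t 15.48 at [0.4103 0.2204 0.0607] [-1.7998e+02  1.0000e-02 -1.1316e+02] w 0.0877 -> xyz [-0.0038  0.0026  0.1134] turn 0.0028
```

Emit:
play_rows(rows=[[[0,-0.004,0.003,0.04,0.003],[0,-0.004,0.003,0.08,0.003],[0,-0.004,0.003,0.1,0.003],[0,-0.004,0.003,0.111,0.003],[0,-0.004,0.003,0.111,0.003],[0,-0.004,0.003,0.111,0.003],[0,-0.004,0.003,0.111,0.003],[1,-0.004,0.003,0.111,0.003]]], squeeze=15)

```text
time_s: 16.15
tcp_pos: [0.4097, 0.2231, 0.0056]
eef_rot: [-180.0, 0.1, -113.4]
contact_force: [0.2, 0.7, -0.2]
gripper_width: 0.0844
gripper_force: 0.0
```

Emit:
play_rows(rows=[[[1,0,0,0,0],[1,0,0,0,0],[1,0,0,0,0],[1,0,0,0,0],[1,0,0,0,0],[1,0,0,0,0],[1,0,0,0,0],[1,0,0,0,0]]])

```text
time_s: 16.82
tcp_pos: [0.4092, 0.2227, 0.0046]
eef_rot: [-180.0, 0.0, -113.4]
contact_force: [-0.5, 0.5, 1.0]
gripper_width: 0.0516
gripper_force: 15.0
```

Emit:
play_rows(rows=[[[1,0,0,-0.03,0],[1,0,0,-0.07,0],[1,0,0,-0.13,0],[1,0,0,-0.2,0],[1,0,0,-0.27,0],[1,0,0,-0.33,0],[1,0,0,-0.37,0],[1,0,0,-0.39,0]]])

```text
time_s: 17.48
tcp_pos: [0.41, 0.2234, 0.2026]
eef_rot: [-179.9, 0.2, -113.4]
contact_force: [-0.3, 0.8, -0.2]
gripper_width: 0.0516
gripper_force: 15.0
```

```bash
python3 -c "
from v import *
go(.41,-.19,.2,-95); print(r.get_state()['gripper_force'])
cv2.imwrite('pics/g2.png',r.capture('side')[100:400,130:480,::-1].repeat(2,0).repeat(2,1))"
```

```text
t 17.48 at [0.41   0.2234 0.2026] [-179.91    0.24 -113.4 ] w 0.0516 -> xyz [ 0.7588 -0.3285  0.0051] turn -0.2141
14.999892711639404
```

View pics/g2.png

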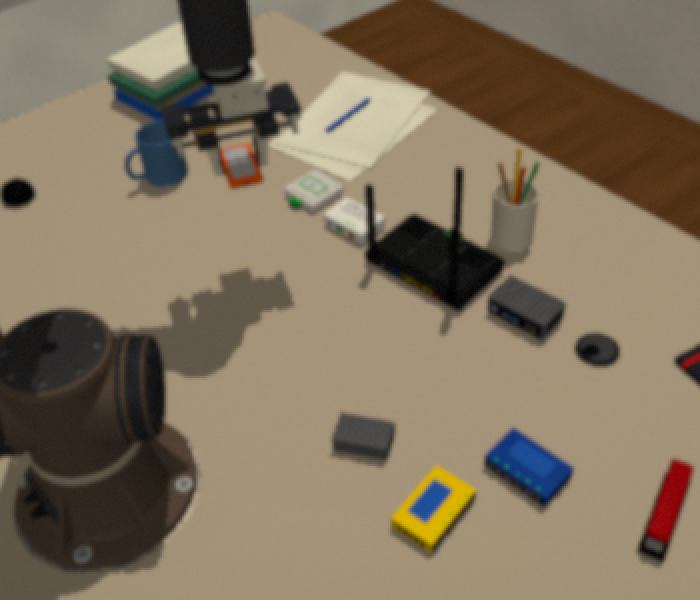

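The drive is held level, and the modem and server sit either side of the router.

Emit:
play_rows(rows=[[[1,0.04,-0.015,0,-0.02],[1,0.1,-0.04,0,-0.05],[1,0.17,-0.07,0,-0.08],[1,0.24,-0.1,0,-0.11],[1,0.31,-0.13,0,-0.14],[1,0.38,-0.16,0,-0.17],[1,0.44,-0.19,0,-0.2],[1,0.48,-0.208,0,-0.214]]])

```text
time_s: 18.2
tcp_pos: [0.4078, -0.0415, 0.198]
eef_rot: [179.9, -0.0, -94.9]
contact_force: [0.9, -0.7, 0.1]
gripper_width: 0.0517
gripper_force: 15.0
```

```bash
python3 -c "
from v import *
go(.53,-.19,.19,-82.2);go(.643,-.1725,.1,-82.2)"
```

```text
t 18.2 at [ 0.4078 -0.0415  0.198 ] [ 1.7987e+02 -4.0000e-02 -9.4940e+01] w 0.0517 -> xyz [ 0.2749 -0.269   0.016 ] turn -0.1483
t 18.2 at [ 0.4078 -0.0415  0.198 ] [ 1.7987e+02 -4.0000e-02 -9.4940e+01] w 0.0517 -> xyz [ 0.2206 -0.4911  0.196 ] turn -0.1483
```

Emit:
play_rows(rows=[[[1,0.03,-0.02,0,-0.02],[1,0.08,-0.04,0,-0.04],[1,0.14,-0.07,0,-0.06],[1,0.2,-0.11,0,-0.09],[1,0.25,-0.16,0,-0.12],[1,0.27,-0.21,0,-0.14],[1,0.275,-0.25,0,-0.148],[1,0.275,-0.269,0,-0.148]]])

```text
time_s: 18.87
tcp_pos: [0.5321, -0.189, 0.1968]
eef_rot: [179.8, 0.0, -82.4]
contact_force: [0.8, -1.4, -0.4]
gripper_width: 0.0515
gripper_force: 15.0
```

```bash
python3 -c "
from v import *
go(.643,-.1725,.07,-82.2)"
```

```text
t 18.87 at [ 0.5321 -0.189   0.1968] [ 1.798e+02  3.000e-02 -8.239e+01] w 0.0515 -> xyz [-0.0033 -0.2242  0.2535] turn -0.0022
```

Emit:
play_rows(rows=[[[1,0,-0.03,0.03,0],[1,0,-0.07,0.07,0],[1,0,-0.12,0.12,0],[1,0,-0.16,0.16,0],[1,-0.002,-0.19,0.2,0],[1,-0.003,-0.215,0.23,-0.002],[1,-0.003,-0.224,0.25,-0.002],[1,-0.003,-0.224,0.25,-0.002]]])

```text
time_s: 19.53
tcp_pos: [0.6402, -0.1704, 0.0705]
eef_rot: [179.7, 0.1, -82.1]
contact_force: [0.0, 0.7, -0.8]
gripper_width: 0.0514
gripper_force: 15.0
```

Emit:
play_rows(rows=[[[1,0,0,0,0],[1,0,0,0,0],[1,0,0,0,0],[1,0,0,0,0],[1,0,0,0,0],[1,0,0,0,0],[1,0,0,0,0],[1,0,0,0,0]]])

```text
time_s: 20.2
tcp_pos: [0.642, -0.1712, 0.0748]
eef_rot: [-180.0, -0.0, -82.1]
contact_force: [0.5, 0.7, -0.2]
gripper_width: 0.0516
gripper_force: 15.0
```

```bash
python3 -c "
from v import *
for i in range(3): r.capture('top'); go(.643,-.1725,.0455,-82.2)"
```

```text
t 20.25 at [ 0.6419 -0.1713  0.0747] [-179.99   -0.    -82.14] w 0.0518 -> xyz [ 0.0028 -0.0018  0.0584] turn 0.0007
t 20.3 at [ 0.642  -0.1712  0.0747] [-179.99   -0.    -82.14] w 0.052 -> xyz [ 0.0028 -0.0017  0.0583] turn 0.0007
t 20.35 at [ 0.6419 -0.1712  0.0745] [180.     0.   -82.14] w 0.0517 -> xyz [ 0.0028 -0.0018  0.0581] turn 0.0007
```

Emit:
play_rows(rows=[[[1,0.001,-0.001,0.012,0],[1,0.002,-0.002,0.024,0.001],[1,0.003,-0.002,0.036,0.001],[1,0.003,-0.002,0.045,0.001],[1,0.003,-0.002,0.052,0.001],[1,0.003,-0.002,0.056,0.001],[1,0.003,-0.002,0.059,0.001],[1,0.003,-0.002,0.059,0.001]]])

```text
time_s: 21.02
tcp_pos: [0.6431, -0.1726, 0.045]
eef_rot: [180.0, -0.0, -82.2]
contact_force: [0.7, 0.8, -1.2]
gripper_width: 0.052
gripper_force: 15.0
```

Emit:
play_rows(rows=[[[1,0,0,0,0],[0.7,0,0,0,0],[0.4,0,0,0,0],[0.2,0,0,0,0],[0.1,0,0,0,0],[0,0,0,0,0],[0,0,0,-0.03,0],[0,0,0,-0.09,0]]])

```text
time_s: 21.68
tcp_pos: [0.6404, -0.1723, 0.0866]
eef_rot: [179.6, 0.1, -82.3]
contact_force: [0.7, -0.1, -0.1]
gripper_width: 0.0803
gripper_force: 0.0
```

Emit:
play_rows(rows=[[[0,0,0,-0.08,0],[0,0,0,-0.16,0],[0,0,0.06,-0.22,0],[0,0,0.14,-0.22,0],[0,0,0.22,-0.22,0],[0,0,0.3,-0.22,0],[0,0,0.38,-0.22,0],[0,0,0.45,-0.22,0]]])

```text
time_s: 22.35
tcp_pos: [0.4176, -0.2031, 0.2001]
eef_rot: [-180.0, 0.0, -82.2]
contact_force: [0.4, -0.1, -0.4]
gripper_width: 0.0877
gripper_force: 0.0
```

```bash
python3 rel.py drive modem; python3 -c "
from v import *
go(.4232,-.3665,.1,-85.15)
cv2.imwrite('pics/g3.png',r.capture('side')[150:400,200:530,::-1].repeat(2,0).repeat(2,1))"
```

```text
drive top err mm [-1.1  0.8] yaw -0.05 [53.9 97.9]
modem top err mm [ 0.1 -1.5] yaw -0.17 [62.1 90. ]
t 22.65 at [ 0.421  -0.203   0.2005] [-1.7994e+02 -2.0000e-02 -8.2220e+01] w 0.0875 -> xyz [0.3245 0.0399 0.201 ] turn 0.0341
```

View pics/g3.png

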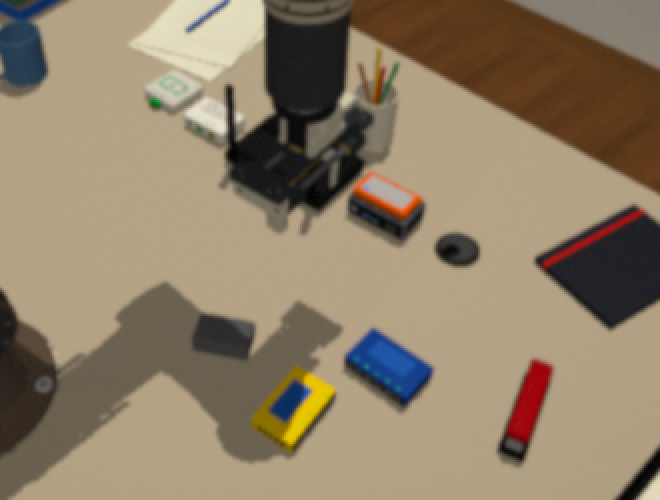

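The drive lies flat on the server, aligned with it. Next is the switch.

Emit:
play_rows(rows=[[[0,0.05,0.006,0.02,0.01],[0,0.12,0.015,0.05,0.02],[0,0.19,0.023,0.08,0.034],[0,0.26,0.032,0.12,0.034],[0,0.31,0.038,0.17,0.034],[0,0.324,0.04,0.23,0.034],[0,0.324,0.04,0.28,0.034],[0,0.324,0.04,0.28,0.034]]])

```text
time_s: 23.37
tcp_pos: [0.4194, -0.3653, 0.054]
eef_rot: [179.5, 0.3, -85.3]
contact_force: [-2.1, 0.6, -1.0]
gripper_width: 0.0874
gripper_force: 0.0
```

```bash
python3 -c "
from v import *
go(.4232,-.3665,.007,-85.15)"
```

```text
t 23.37 at [ 0.4194 -0.3653  0.054 ] [179.51   0.3  -85.28] w 0.0874 -> xyz [ 0.0029 -0.0074  0.094 ] turn -0.0015
```

Emit:
play_rows(rows=[[[0,0,0,0,0],[0,0,0,0.03,0],[0,0,0,0.06,0],[0,0,0,0.09,0],[0,0,0,0.105,0],[0,0,0,0.105,0],[0,0,0,0.105,0],[0,0,0,0.105,0]]], squeeze=25)

```text
time_s: 24.03
tcp_pos: [0.4235, -0.3665, 0.009]
eef_rot: [-179.9, -0.1, -85.1]
contact_force: [0.1, 1.2, 0.3]
gripper_width: 0.0875
gripper_force: 0.0
```

Emit:
play_rows(rows=[[[1,0,0,0,0],[1,0,0,0,0],[1,0,0,0,0],[1,0,0,0,0],[1,0,0,0,0],[1,0,0,0,0],[1,0,0,0,0],[1,0,0,0,0]]])

```text
time_s: 24.7
tcp_pos: [0.4229, -0.3665, 0.008]
eef_rot: [-179.9, -0.0, -85.1]
contact_force: [0.1, 0.2, 5.5]
gripper_width: 0.064
gripper_force: 25.0
```

Emit:
play_rows(rows=[[[1,0,0,-0.03,0],[1,0,0,-0.06,0],[1,0,0,-0.1,0],[1,0,0,-0.14,0],[1,0,0,-0.17,0],[1,0,0,-0.19,0],[1,0,0,-0.2,0],[1,0,0,-0.2,0]]])

```text
time_s: 25.37
tcp_pos: [0.4223, -0.3662, 0.108]
eef_rot: [-180.0, -0.0, -85.2]
contact_force: [1.2, 0.7, -2.3]
gripper_width: 0.064
gripper_force: 25.0
```

```bash
python3 -c "
from v import *
go(.4727,-.0119,.1,-82.2)"
```

```text
t 25.37 at [ 0.4223 -0.3662  0.108 ] [-1.7997e+02 -1.0000e-02 -8.5150e+01] w 0.064 -> xyz [-0.6976 -0.1603  0.016 ] turn -0.0343
```

Emit:
play_rows(rows=[[[1,-0.03,0,0,0],[1,-0.08,-0.005,0,0],[1,-0.14,-0.01,0,-0.005],[1,-0.2,-0.015,0,-0.01],[1,-0.27,-0.02,0,-0.015],[1,-0.34,-0.025,0,-0.02],[1,-0.41,-0.03,0,-0.03],[1,-0.48,-0.035,0,-0.034]]])

```text
time_s: 26.03
tcp_pos: [0.4181, -0.1242, 0.1064]
eef_rot: [179.9, 0.0, -82.2]
contact_force: [1.0, 0.9, -1.9]
gripper_width: 0.0636
gripper_force: 25.0
```

Emit:
play_rows(rows=[[[1,-0.06,0,0,0],[1,-0.12,0,0,0],[1,-0.17,0,0,0],[1,-0.2,0,0,0],[1,-0.215,0,0,0],[1,-0.215,0,0,0],[1,-0.215,0,0,0],[1,-0.215,0,0,0]]])

```text
time_s: 26.7
tcp_pos: [0.4046, -0.0198, 0.1071]
eef_rot: [179.9, -0.0, -82.2]
contact_force: [-0.1, -0.0, -2.3]
gripper_width: 0.064
gripper_force: 25.0
```

```bash
python3 -c "
from v import *
go(.4727,-.0119,.07,-82.2)"
```

```text
t 26.7 at [ 0.4046 -0.0198  0.1071] [ 1.7994e+02 -2.0000e-02 -8.2250e+01] w 0.064 -> xyz [ 0.0028 -0.1371  0.0742] turn -0.0006
```

Emit:
play_rows(rows=[[[1,0,-0.02,0.01,0],[1,0.001,-0.05,0.03,0],[1,0.002,-0.08,0.05,0],[1,0.003,-0.11,0.07,0],[1,0.003,-0.13,0.09,0],[1,0.003,-0.137,0.11,0],[1,0.003,-0.137,0.13,0],[1,0.003,-0.137,0.13,0]]])

```text
time_s: 27.37
tcp_pos: [0.4713, -0.0127, 0.0403]
eef_rot: [179.8, -0.0, -82.3]
contact_force: [-1.2, -0.5, -1.7]
gripper_width: 0.0638
gripper_force: 25.0
```

Emit:
play_rows(rows=[[[1,0,0,0,0],[1,0,0,0,0],[1,0,0,0,0],[1,0,0,0,0],[1,0,0,0,0],[1,0,0,0,0],[1,0,0,0,0],[1,0,0,0,0]]])

```text
time_s: 28.03
tcp_pos: [0.473, -0.0112, 0.0427]
eef_rot: [-180.0, 0.0, -82.2]
contact_force: [-0.5, 0.1, -2.9]
gripper_width: 0.0637
gripper_force: 25.0
```

```bash
python3 -c "
from v import *
go(.4727,-.0119,.008,-82.2)"
```

```text
t 28.03 at [ 0.473  -0.0112  0.0427] [-1.7998e+02  1.0000e-02 -8.2220e+01] w 0.0637 -> xyz [0.0013 0.0008 0.0694] turn -0.0002
```

Emit:
play_rows(rows=[[[1,0.001,0.001,0.015,0],[1,0.001,0.001,0.03,0],[1,0.001,0.001,0.045,0],[1,0.001,0.001,0.055,0],[1,0.001,0.001,0.062,0],[1,0.001,0.001,0.067,0],[1,0.001,0.001,0.069,0],[1,0.001,0.001,0.069,0]]])

```text
time_s: 28.7
tcp_pos: [0.4723, -0.012, 0.0081]
eef_rot: [180.0, -0.0, -82.2]
contact_force: [-0.0, 0.6, -1.3]
gripper_width: 0.0641
gripper_force: 25.0
```

Emit:
play_rows(rows=[[[1,0,0,0,0],[0.7,0,0,0,0],[0.4,0,0,0,0],[0.2,0,0,0,0],[0,0,0,0,0],[0,0,0,0,0],[0,0,0,-0.04,0],[0,0,0,-0.1,0]]])

```text
time_s: 29.37
tcp_pos: [0.4706, -0.0125, 0.0565]
eef_rot: [179.7, -0.1, -82.2]
contact_force: [0.7, 1.4, 0.6]
gripper_width: 0.0865
gripper_force: 0.0
```

Emit:
play_rows(rows=[[[0,0,0,-0.08,0],[0,0,0,-0.16,0],[0,0,0.02,-0.24,0],[0,-0.04,0.06,-0.3,0],[0,-0.11,0.1,-0.33,0],[0,-0.18,0.13,-0.34,0],[0,-0.25,0.15,-0.34,0],[0,-0.32,0.15,-0.34,0]]])

```text
time_s: 30.03
tcp_pos: [0.3747, 0.1373, 0.2294]
eef_rot: [-179.9, 0.2, -82.2]
contact_force: [1.4, -0.7, -0.4]
gripper_width: 0.088
gripper_force: 0.0
```

Emit:
play_rows(rows=[[[0,-0.08,0,0,0],[0,-0.16,0,0,0],[0,-0.24,0,0,0],[0,-0.32,0,0,0],[0,-0.38,0,0,0],[0,-0.42,0,0,0],[0,-0.42,0,0,0],[0,-0.42,0,0,0]]])

```text
time_s: 30.7
tcp_pos: [0.3478, 0.3451, 0.2276]
eef_rot: [180.0, -0.1, -82.1]
contact_force: [-0.7, -0.7, -0.0]
gripper_width: 0.0877
gripper_force: 0.0
```

```bash
python3 rel.py switch modem drive server; python3 -c "
from v import *
im=shot(2)[140:330,150:470,::-1]
cv2.imwrite('pics/e.png',cv2.resize(np.clip(255*(im/170)**.7,0,255).astype(np.uint8),None,fx=2.5,fy=2.5,interpolation=cv2.INTER_CUBIC))"
```

```text
switch  err mm [-2.4 -2.2] yaw -0.15 [63.6 96.5]
switch outer err mm [-2.4 -2.2] yaw -0.15 [63.6 96.5]
modem top err mm [ 0.1 -1.5] yaw -0.2 [61.9 89.8]
drive top err mm [-1.1  0.8] yaw -0.12 [53.8 97.7]
server  err mm [-33.3  -0.8] yaw 3.02 [14.4 48.2]
server outer err mm [-59.5  25.7] yaw 3.02 [ 64. 104.]
```

View pics/e.png

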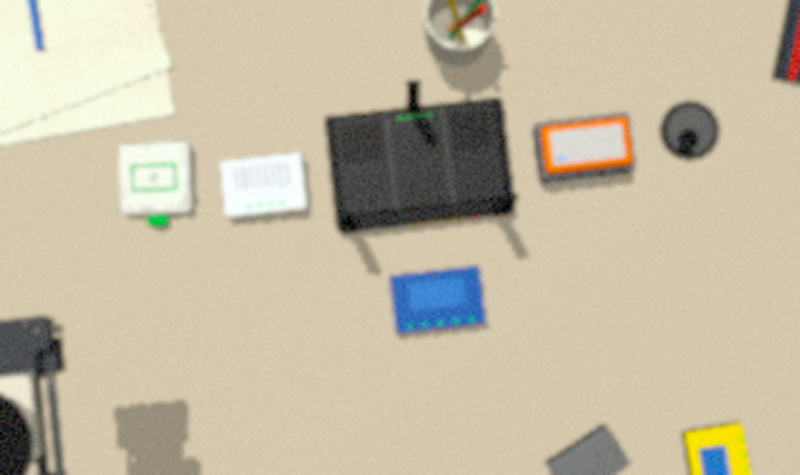

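The layout is as asked: modem by the outlet, server with the drive by the grommet, and the switch centred in front. Residuals are about 2 mm or less per axis, and the arm is clear.

```bash
python3 -c "
from plant import r
print(r.close_job())"
```

```text
the job is handed in; nothing more can be done
None
```

I handed the job in at about 31 s with everything laid out as asked; the last camera measurements put the modem, switch and drive within about 2.5 mm and 0.2° of target, and the server, measured before the drive went on top, within about 2.5 mm.

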